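# Unlatch the cake's door on the pastry display case

### The job

Two red doors on the seller's side of the pastry display case hang slightly open, each held by a sprung green safety catch behind its top edge. Reach down into the gap of the door in front of the small round golden cake, press its catch down and, while it is down, pull that door wide open, to 70 degrees or more, so that the cake can be taken out. Leave the other door on its catch, and let go.

Things in the scene. Friction and masses are not known exactly. Their poses are not given: they have to be found in the camera images.
- case: Fixed white pastry display case, 220 deep, 464 wide, 204 mm high; roof and customer side clear. Origin: centre of its underside, on the table; x from the door side to the customer side, y to the left seen from the doors. Upright door hinges at x -110, y +220 (left) and y -220 mm (right), in the plane of the doors' back faces. A rail, x -110 to -98, 188 to 200 mm high, runs along the top front.
- left_door (a joint): Angle of the left red door (hinge at +y), rad: 0 shut, grows as its free edge, at mid-case, swings out to the case's -x side; limit 1.75. 213 wide, 12 thick, top at 200 mm. Starts at 0.29 to 0.36 (gap 48 to 62 mm at the catch); the catch stops it at 0.37, its hook is clear of the rail past 0.6. Turns easily, stays where left; a finger behind it can draw it open.
- right_door (a joint): As left_door, mirrored (hinge at -y). Either door's catch: green tongue 44 mm wide, 96 long, square off the door's back, riding with it, centred 165 mm from the hinge, flat top at 184 mm. Press it in the gap between door and rail: it slides straight down on a spring, 2 N rising to 6.5 N at its 22 mm stop, and frees the door from 9 mm down (12 to 20 is safe); let go, it springs up.
- cake: Small round golden-brown cake on a gold board, 132 mm across, 36 mm high, on the case's floor in one of the two compartments, seen through the clear roof. In the other stands a square white tub with a yellow lid; bigger cakes lie on a tray outside. Origin: centre of its underside. On the +y side of the case's middle (case frame) it is behind the left door, else behind the right.

How it is judged:
At the end, for the whole second after the job is handed in: The door of the compartment with the small cake stands still, open by more than 1.1 rad (63 degrees), and the other door is still held by its catch (less than 0.45 rad) (((y of cake in the frame of case above 0 m and value of joint left_door above 1.1 rad and velocity of joint left_door between -0.05 and 0.05 rad/s and value of joint right_door below 0.45 rad) or (y of cake in the frame of case below 0 m and value of joint right_door above 1.1 rad and velocity of joint right_door between -0.05 and 0.05 rad/s and value of joint left_door below 0.45 rad))); the robot touches nothing.
It fails at once if the door of the compartment without the cake is pulled off its catch (past 0.45 rad) ((y of cake in the frame of case above 0 m and value of joint right_door above 0.45 rad) or (y of cake in the frame of case below 0 m and value of joint left_door above 0.45 rad)).
It also fails if it takes over 32 s, if anything falls off the work surface, if the arm or the gripper's body presses on something with over 40 N, if the wrist force passes 120 N, or if a joint passes its speed limit or range.

### The arm

A 6-joint arm with a two-finger parallel gripper is mounted at the origin on the work surface. World frame = base frame: x ahead of the robot, y to its left, z up, the work surface at z = 0. Lengths are in m, angles in rad, forces in N, time in s.
With the tool pointing down it reaches from about 0.375 to 0.975 m from the base axis. Payload 3.8 kg.
Tool frame: the origin (TCP) lies midway between the tips of the shut fingers; the grasp point (between the pads) lies 19 mm behind it; z points along the fingers, y is the line along which they close (so a half turn about z gives the same grasp; the last joint's range is limited). The gripper opens to 88 mm and grips with 3 to 60 N. Pads are 18 mm wide; open, the fingers measure 123 mm over their backs; the gripper's body (75 mm by 187 mm) begins 45 mm behind the grasp point.
Start: joints at [1.166, 0.264, 1.604, -0, 1.274, -0.037], TCP at [0.243, 0.63, 0.239] pointing down, gripper open.
Joint ranges: [-2.63, 2.63], [-0.94, 2.18], [0.31, 2.57], [-1.31, 4.45], [0, 2.66], [-2.55, 2.55]. Speed limits (rad/s): [2.57, 2.57, 3.14, 3.14, 3.14, 3.14].

### API

Orientations are given as a rotation vector (axis times angle).
In Python, from cell import manip, inverse_kinematics, cams, order gives the robot as it stands. Calls block until the motion is done:
- manip.move_pose(position, orientation): joint-space move of the TCP to a pose.
- manip.move_linear(position, rate=0.15, rot=None): straight line of the TCP; rot=None keeps the orientation; rate is the mean speed in m/s.
- manip.set_joints(angles): joint-space move.
- manip.set_gripper(opening, force=None): finger opening in m; force is the grip in N (None keeps the last); returns when the fingers have stopped.
- manip.dwell(seconds).
- inverse_kinematics(position, orientation): joint angles nearest the present ones, or None.
- manip.state(): the state.
- cams.capture(name): name is "scene" or "side" or "wrist"; returns a dict with "image" (420x560x3 uint8, blue, green, red), "z_map" (420x560 float32, m along the optical axis (not along the pixel's ray), 0 where there is no reading), "intrinsics" (3x3 intrinsics, pixels), "k1" (the pictures are not rectified: a ray, as slopes to the right and down, at radius r is drawn at 1 + k1 r^2 times it, then the intrinsics apply), "position" and "orientation" of the camera in the world; the wrist camera has in their place "T_tool_cam" (4x4, takes a point from camera to tool coordinates, whose origin is the TCP and whose axes are the flange's). Camera axes: x right, y down, z forward; pixel columns grow to the right and rows downward; lengths in m; the calibration is good to about 2 mm. A picture is of the moment at which its call begins: read the wrist's pose just before it.
A pose or a line that the arm cannot do raises manip.IKError and nothing moves.
- order.close_job(): hands the job in; it is judged then, once.
The state is a dict: "clock": time; "joint_pos": joint angles; "joint_velocities": joint speeds; "tau": joint torques, N m; "tool_pos": TCP position; "tcp_rot": TCP orientation; "contact_force": force on the tool from outside, world axes, zero at the start; "moment": the same for the moment, N m; "gripper_width": finger opening in m; "grasp_force": force on a finger pad.
Only numpy, scipy, OpenCV 4.12 (cv2) and the standard library are available. Lean on these libraries where they do the work, as an engineer would, in place of code of your own. Each camera call takes 0.05 s, during which the arm holds its last target. There are 200 camera calls.

## Working session

There is one attempt and no reset: what is moved stays moved. The work goes in short steps, each a Python script; the robot and the scene stay as the last script left them, time stands still between calls to the robot, and variables do not carry over. Pictures are saved under pics/ and viewed, at most 10 in all, crops included, and the job is handed in when it is done.

```bash
mkdir -p pics; ls; python3 - <<'E'
from cell import manip,cams
import cv2,numpy as np
for n in ["scene","side"]:
    c=cams.capture(n); np.savez(f"pics/{n}.npz",**c); cv2.imwrite(f"pics/{n}.png",c["image"])
    print(n,c["position"],c["orientation"],c["intrinsics"],c["k1"])
    z=c["z_map"]; print((z>0).mean())
E
```

```text
pics
scene [0.57131734 0.29614753 0.93414616] [-0.64708741  2.95700966 -0.4908683 ] [[436.15677199   0.         284.80884628]
 [  0.         436.15677199 212.80731827]
 [  0.           0.           1.        ]] -0.020526091669924727
0.9959991496598639
side [0.46900606 0.03065527 0.71905643] [-1.90219971  2.1655206  -0.38103005] [[402.20167471   0.         282.75749754]
 [  0.         402.20167471 211.3828876 ]
 [  0.           0.           1.        ]] -0.06779849615171904
0.996109693877551
```

View pics/scene.png

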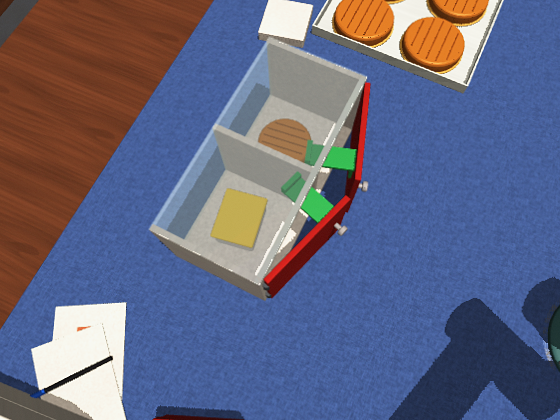

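View pics/side.png

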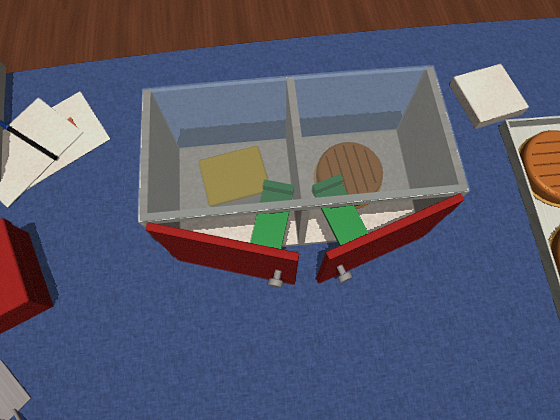

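The side view, taken from the door side, shows the cake at about (349,172), behind the right door, with the hinge near (462,198) and the tongue near (345,222). The tub is behind the left door. In the scene view the same door is the upper one, with its tongue at about (340,158).

```bash
cat > h.py <<'E'
import numpy as np,cv2
from scipy.spatial.transform import Rotation as R
def cloud(c):
    K=c["intrinsics"];k=float(c["k1"]);v,u=np.mgrid[:420,:560]
    d=np.array([k,0,0,0.])
    p=cv2.undistortPoints(np.stack([u,v],-1).reshape(-1,1,2).astype(float),K,d).reshape(420,560,2)
    r=np.dstack([p,np.ones((420,560))])
    Rm=R.from_rotvec(c["orientation"]).as_matrix() if np.size(c["orientation"])==3 else R.from_quat(c["orientation"]).as_matrix()
    return (r*c["z_map"][...,None])@Rm.T+c["position"], r@Rm.T
def plane(c,ray,z): 
    return c["position"]+ray*((z-c["position"][2])/ray[...,2:])
E
python3 - <<'E'
from h import *
np.set_printoptions(precision=4,suppress=True)
for n in ["scene","side"]:
    c=dict(np.load(f"pics/{n}.npz"));P,ray=cloud(c)
    hsv=cv2.cvtColor(c["image"],cv2.COLOR_BGR2HSV);H,S,V=cv2.split(hsv)
    print(n,"table",np.median(P[300:320,440:460,2]))
    green=((H>50)&(H<75)&(S>200)&(V>120)).astype(np.uint8)
    cs,_=cv2.findContours(green,cv2.RETR_EXTERNAL,cv2.CHAIN_APPROX_NONE)
    for k in cs:
        if cv2.contourArea(k)<150: continue
        m=cv2.drawContours(np.zeros_like(green),[k],-1,1,-1)>0
        m&=green>0
        Q=plane(c,ray,0.184)[m]
        rc=cv2.minAreaRect((Q[:,:2]*1000).astype(np.float32))
        print("green px",np.argwhere(m).mean(0)[::-1],"z",np.percentile(P[m][:,2],[10,50,90]),"rect",rc, cv2.boxPoints(rc).tolist())
    red=(((H<8)|(H>172))&(S>180)&(V>50)).astype(np.uint8)
    nl,lab,st,_=cv2.connectedComponentsWithStats(red)
    m=(red>0)&(P[...,2]>0.19)&(P[...,2]<.21)
    nl,lab,st,_=cv2.connectedComponentsWithStats(m.astype(np.uint8))
    for i in range(1,nl):
        if st[i,4]<60: continue
        Q=plane(c,ray,.2)[lab==i][:,:2]*1000
        rc=cv2.minAreaRect(Q.astype(np.float32)); print("red",st[i],rc,cv2.boxPoints(rc).tolist(),"z",np.median(P[lab==i][:,2]))
    # cake
    m=(H>5)&(H<20)&(S>90)&(V>60)&(P[...,2]<.23)
    x=slice(110,160) if n=="scene" else slice(135,210); y=slice(255,315) if n=="scene" else slice(310,390)
    mm=np.zeros_like(m);mm[x,y]=m[x,y];print("cake",plane(c,ray,.04)[mm].mean(0),"raw z",np.median(P[mm][:,2]))
E
```

```text
scene table -0.0003263868488015409
red [354  83  16 100 606] ((615.5560913085938, -143.24131774902344), (11.751993179321289, 215.5656280517578), 16.15700340270996) [[579.91943359375, -41.350738525390625], [639.9049072265625, -248.40213012695312], [651.1927490234375, -245.13189697265625], [591.207275390625, -38.08050537109375]] z 0.1998077835392496
red [264 195  86  89 820] ((623.8640747070312, 93.99951171875), (211.92869567871094, 12.422674179077148), 70.9832992553711) [[583.4638671875, -4.1577606201171875], [595.2086181640625, -8.205612182617188], [664.2642822265625, 192.1567840576172], [652.51953125, 196.2046356201172]] z 0.1996253261465311
cake [ 0.7782 -0.1481  0.04  ] raw z 0.20404358282586094
side table 0.0012250208777762617
red [ 326  194  138   67 1405] ((616.9637451171875, -143.02859497070312), (14.07637882232666, 214.0360565185547), 16.24249267578125) [[580.273193359375, -42.250633239746094], [640.1397705078125, -247.74375915527344], [653.654296875, -243.80654907226562], [593.7877197265625, -38.31343078613281]] z 0.20093010101839925
red [ 146  223  153   40 1577] ((625.6215209960938, 96.55166625976562), (211.385498046875, 14.594344139099121), 70.70235443115234) [[583.805419921875, -0.7911453247070312], [597.579833984375, -5.614219665527344], [667.4376220703125, 193.89447021484375], [653.6632080078125, 198.71755981445312]] z 0.20102443592787056
cake [ 0.7865 -0.1378  0.04  ] raw z 0.20526573421886318
```

The door top edges from the two views agree to 1–2 mm. Hinges are 440 mm apart, as specified, and the angles come out at about 0.31 and 0.30 rad. The cake lies on the −y side, so the target is the right door. Next I plan the path and descend to the catch.

```bash
cat >> h.py <<'E'
HINGE=np.array([.652,-.2455]); YAW=0.030
def pose(th,s,z,sg,r=.165):
    a=th-YAW; d=np.array([-np.sin(a),np.cos(a)]); n=np.array([np.cos(a),np.sin(a)])
    p=HINGE+r*d+s*n; y=sg*np.array([*d,0]); zt=np.array([0,0,-1.]); x=np.cross(y,zt)
    return np.array([*p,z]), R.from_matrix(np.stack([x,y,zt],1)).as_rotvec()
E
python3 - <<'E'
from h import *
from cell import manip,inverse_kinematics as ik
np.set_printoptions(precision=3,suppress=True)
ok=[]
for sg in (1,-1):
    js=[ik(*pose(t,.02,.168,sg)) for t in np.linspace(.31,1.45,6)]
    print(sg,*js,sep="\n")
    if all(j is not None and abs(j[5])<2.4 for j in js): ok.append((max(abs(j[5]) for j in js),sg))
sg=min(ok)[1]; print("sg",sg); open("sg","w").write(str(sg))
manip.set_gripper(0)
p=manip.state()["tool_pos"]; manip.move_linear([p[0],p[1],.33],rate=.2)
manip.move_pose(*pose(.312,.024,.32,sg))
manip.move_linear(pose(.312,.024,.215,sg)[0],rate=.15)
from cell import cams
for n in ["scene","side"]:
    c=cams.capture(n); cv2.imwrite(f"pics/{n}2.png",c["image"])
s=manip.state();print(s["clock"],s["tool_pos"],s["contact_force"])
E
```

```text
1
[-0.169  0.233  1.776 -0.     1.132 -2.02 ]
[-0.196  0.17   1.852 -0.     1.12  -2.275]
[-0.239  0.116  1.914 -0.     1.112 -2.546]
None
None
None
-1
[-0.169  0.233  1.776 -0.     1.132  1.122]
[-0.196  0.17   1.852 -0.     1.12   0.867]
[-0.239  0.116  1.914 -0.     1.112  0.596]
[-0.296  0.075  1.959 -0.     1.108  0.311]
[-0.364  0.052  1.984 -0.     1.106  0.015]
[-0.435  0.049  1.986 -0.     1.106 -0.284]
sg -1
5.8 [ 0.63  -0.081  0.217] [ 0.692 -0.445  0.341]
```

```bash
python3 -c "
import cv2
a=cv2.imread('pics/scene2.png')[60:260,220:420];b=cv2.imread('pics/side2.png')[120:320,250:450]
cv2.imwrite('pics/c2.png',cv2.resize(cv2.hconcat([a,b]),None,fx=2,fy=2))"
```

```text
(no output)
```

View pics/c2.png

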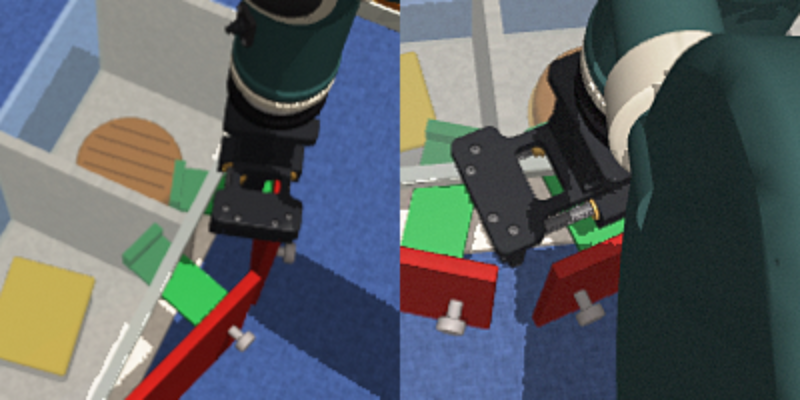

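Crop of both views: the shut fingers sit over the right door's tongue, in the gap between door and rail (right half about (575,215)). I descend, checking the force, then pull.

```bash
python3 - <<'E'
from h import *
from cell import manip,cams
np.set_printoptions(precision=4,suppress=True)
sg=int(open("sg").read())
def st(t):
    s=manip.state();print(t,round(s["clock"],2),s["tool_pos"],s["contact_force"]);return s
f0=manip.state()["contact_force"][2]
manip.move_linear(pose(.312,.024,.190,sg)[0],rate=.08);st("190")
manip.move_linear(pose(.312,.024,.167,sg)[0],rate=.06);s=st("167")
f=s["contact_force"]-0; 
if not (2<f[2]-f0<12) or np.hypot(*f[:2])>8: raise SystemExit("odd force")
for th in (.35,.42,.5):
    p,o=pose(th,.010,.167,sg);manip.move_linear(p,rate=.06,rot=o);st(th)
c=cams.capture("side");cv2.imwrite("pics/side3.png",c["image"])
E
```

```text
190 6.26 [ 0.6284 -0.0802  0.1887] [ 0.0292 -0.3814  0.2929]
167 6.79 [ 0.6295 -0.0806  0.1675] [-1.0285 -0.5562  5.6438]
0.35 7.28 [ 0.6096 -0.0855  0.1679] [-1.0875  0.8258  5.9269]
0.42 7.62 [ 0.5986 -0.089   0.1679] [ 0.3119 -0.2784  5.1914]
0.5 7.99 [ 0.5863 -0.0938  0.1679] [-0.4475  0.7194  5.5505]
```

The catch is about 16 mm down at 5.5 N, as expected, and the pull meets no resistance. I continue the arc.

```bash
python3 - <<'E'
from h import *
from cell import manip,cams
np.set_printoptions(precision=4,suppress=True)
sg=int(open("sg").read())
def st(t):
    s=manip.state();print(t,round(s["clock"],2),s["tool_pos"],s["contact_force"]);return s
for th in np.arange(.6,1.45,.12):
    p,o=pose(th,.009,.167,sg);manip.move_linear(p,rate=.07,rot=o)
    s=st(round(th,2))
    if np.hypot(*s["contact_force"][:2])>15: raise SystemExit("blocked")
manip.dwell(.3)
p,o=pose(th,.024,.167,sg);manip.move_linear(p,rate=.05)
manip.move_linear([*p[:2],.30],rate=.1)
manip.move_linear([.42,p[1]-.05,.36],rate=.2)
for n in ["scene","side"]:
    c=cams.capture(n); np.savez(f"pics/{n}4.npz",**c);P,ray=cloud(c)
    H,S,V=cv2.split(cv2.cvtColor(c["image"],cv2.COLOR_BGR2HSV))
    m=((H<8)|(H>172))&(S>180)&(V>50)&(P[...,2]>.19)&(P[...,2]<.21)
    nl,lab,q,_=cv2.connectedComponentsWithStats(m.astype(np.uint8))
    for i in range(1,nl):
        if q[i,4]>60: print(n,cv2.minAreaRect((plane(c,ray,.2)[lab==i][:,:2]*1000).astype(np.float32)))
    cv2.imwrite(f"pics/{n}4.png",c["image"])
st("end")
cv2.imwrite("pics/c4.png",cv2.resize(cv2.hconcat([cv2.imread(f"pics/{n}4.png") for n in ("scene","side")]),(800,300)))
E
```

```text
0.6 8.44 [ 0.5706 -0.1018  0.1678] [-0.1567  0.3861  5.8754]
0.72 8.88 [ 0.554  -0.1127  0.1679] [-0.7324 -0.7546  5.9344]
0.84 9.31 [ 0.5389 -0.1255  0.1679] [-1.1323 -0.2254  4.9913]
0.96 9.74 [ 0.5253 -0.14    0.1679] [-0.7178  1.5613  5.342 ]
1.08 10.18 [ 0.5136 -0.156   0.1678] [-0.7994 -1.1603  5.5165]
1.2 10.61 [ 0.5039 -0.1733  0.1679] [-0.8389 -0.3862  5.1147]
1.32 11.04 [ 0.4963 -0.1916  0.1678] [-0.95   -0.9252  4.462 ]
1.44 11.47 [ 0.4909 -0.2108  0.1678] [-0.0392 -0.5141  5.15  ]
scene ((546.0345458984375, -230.82241821289062), (19.057331085205078, 210.73524475097656), 80.74244689941406)
scene ((624.20068359375, 94.81182098388672), (212.42503356933594, 12.161026000976562), 70.8589096069336)
side ((548.7644653320312, -230.27395629882812), (16.64885711669922, 211.0496063232422), 80.64566040039062)
side ((625.5974731445312, 96.79817962646484), (211.8399658203125, 14.421952247619629), 70.82293701171875)
end 14.49 [ 0.4201 -0.2447  0.3587] [ 0.0344 -0.0874  0.582 ]
```

View pics/c4.png

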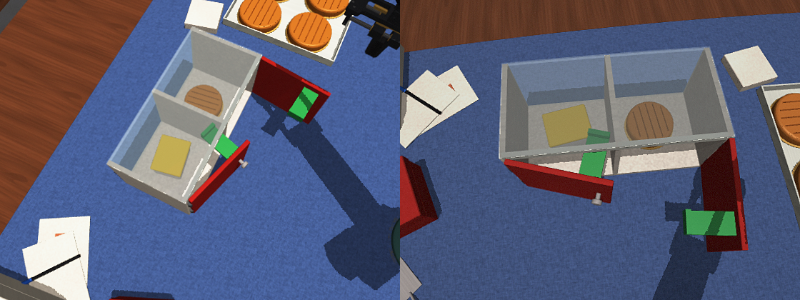

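The right door stands open at about 80.7° + 1.7° ≈ 1.44 rad, with its tongue at about (710,222). The left door has not moved (0.30 rad), and the arm is clear above.

```bash
python3 -c "
from cell import order
print(order.close_job())"
```

```text
the job is handed in; nothing more can be done
None
```

I opened the right door, in front of the small cake, to about 1.44 rad (82°). The left door is still on its catch at about 0.30 rad, the robot was clear of everything, and I handed the job in at about 14.5 s; no verdict was shown.

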